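# Return the bench tools to their outlines

## Task

Put the embossing bench in order: lay the mallet, the scraper, the try square and the sanding block each flat on the black pad that carries its yellow outline, turned the same way as the outline and covering it. Leave the green-capped paint jar standing where it is.

Things in the scene. Friction and masses are not known exactly. Their poses are not given: they have to be found in the camera images.
- mallet: Small mallet lying flat, 130 mm long, 160 g: black head 28 x 76 x 28 mm (x, y, z) and round red handle 18 mm thick with a 28 mm butt. x runs along the handle to the head: butt x = -81 to -59 mm, handle to 21, head 21 to 49. Origin at underside level below the handle's axis, which is 14 mm up. Balances near the origin.
- scraper: Paint scraper lying flat, 130 mm long, 110 g: orange handle 70 x 22 x 20 mm (x, y, z) and a steel blade 4 mm thick that flares to 54 mm. x runs towards the blade: handle x = -49 to 21 mm, blade 21 to 81. Origin on the underside, under the handle, on its centre line. Balances about 10 mm ahead of the origin.
- square: Try square lying flat, an L, 140 g: dark wooden stock 100 x 20 x 20 mm along x and a steel blade 26 x 65 x 4 mm that leaves it towards +y near its +x end. Origin on the underside, mid-length of the stock's inner edge: stock x = -50 to 50, y = -20 to 0 mm; blade x = 24 to 50, y = 0 to 65 mm.
- block: Sanding block, cork with a blue sole, 90 x 48 x 30 mm (x, y, z), 90 g. Origin at the centre of the underside. Either way round is the same.
- pad_mallet: Fixed black rubber pad 150 x 100 x 5 mm, its long side along x, with a flat yellow silhouette. Origin: centre of its underside, on the table. Silhouette: a T, the mallet, its head a wide bar at the +x end. It lies right with its origin at x = 16, y = 0 mm of the pad and its x axis along the pad's x.
- pad_scraper: Fixed black rubber pad 150 x 100 x 5 mm, its long side along x, with a flat yellow silhouette. Origin: centre of its underside, on the table. Silhouette: the scraper, slim handle, blade flaring to the +x end. It lies right with its origin at x = -16, y = 0 mm of the pad and its x axis along the pad's x.
- pad_square: Fixed black rubber pad 150 x 100 x 5 mm, its long side along x, with a flat yellow silhouette. Origin: centre of its underside, on the table. Silhouette: an L, stock along the -y side, blade towards +y at the +x end. The square lies right with its origin at x = 0, y = -22.5 mm of the pad and its x axis along the pad's x.
- pad_block: Fixed black rubber pad 150 x 100 x 5 mm, its long side along x, with a flat yellow silhouette. Origin: centre of its underside, on the table. Silhouette: an oblong 92 x 50 mm in the middle. The sanding block lies right with its origin over the pad's, lengthwise along the pad's x, either way round.
- jar: Closed paint jar with a green cap and paper label, 58 mm in diameter, 55 mm high, 300 g, standing among the tools; a loose brass plaque (60 x 42 x 6 mm) lies about 60 mm to its +y side. Origin at the centre of its underside. Not to be moved.
Things that resemble listed ones, but are neither listed nor needed, are in the scene too. What is shaped like the pad_square but white is not meant. Of the things that look like the block, take the one that is farthest to the robot's right at the start.

How it is judged (in metres and radians):
At the end, for the whole second after the job is handed in: Each tool lies flat and at rest on its own pad (tilt under 0.1 rad, within 3 mm of the pad top), its origin within 12 mm in x and y of its right place there (block: 12 mm in all), its x axis within 0.18 rad of the pad's; mallet, scraper and square the same way round as the outline (x of mallet in the frame of pad_mallet between 0.004 and 0.028 m and x of pad_mallet in the frame of mallet between -0.03 and -0.002 m and y of mallet in the frame of pad_mallet between -0.012 and 0.012 m and y of pad_mallet in the frame of mallet between -0.014 and 0.014 m and angle between the x axis of mallet and the x axis of pad_mallet, either way round below 0.18 rad and angle between each of mallet, scraper, square, block's own z axis and vertical below 0.1 rad and z of mallet in the frame of pad_mallet between 0.002 and 0.008 m and linear speed of each of mallet, scraper, square, block below 0.01 m/s and angular speed of each of mallet, scraper, square, block below 0.1 rad/s and x of scraper in the frame of pad_scraper between -0.028 and -0.004 m and x of pad_scraper in the frame of scraper between 0.002 and 0.03 m and y of scraper in the frame of pad_scraper between -0.012 and 0.012 m and y of pad_scraper in the frame of scraper between -0.014 and 0.014 m and angle between the x axis of scraper and the x axis of pad_scraper, either way round below 0.18 rad and z of scraper in the frame of pad_scraper between 0.002 and 0.008 m and x of square in the frame of pad_square between -0.012 and 0.012 m and x of pad_square in the frame of square between -0.014 and 0.014 m and y of square in the frame of pad_square between -0.0345 and -0.0105 m and y of pad_square in the frame of square between 0.0085 and 0.0365 m and angle between the x axis of square and the x axis of pad_square, either way round below 0.18 rad and z of square in the frame of pad_square between 0.002 and 0.008 m and horizontal distance between block and pad_block below 0.012 m and angle between the x axis of block and the x axis of pad_block, either way round below 0.18 rad and z of block in the frame of pad_block between 0.002 and 0.008 m); the robot touches nothing.
It fails at once if the paint jar is shifted by more than 20 mm or tipped (distance of jar from where it was at the start of the episode above 0.02 m or angle between jar's own z axis and vertical above 0.35 rad).
It also fails if it takes over 112 s, if anything falls off the work surface, if the arm or the gripper's body presses on something with over 40 N, if the wrist force passes 120 N, or if a joint passes its speed limit or range.

## Robot

A 6-joint arm with a two-finger parallel gripper is mounted at the origin on the work surface. World frame = base frame: x ahead of the robot, y to its left, z up, the work surface at z = 0. Lengths are in m, angles in degrees, forces in N, time in s.
With the tool pointing down it reaches from about 0.4 to 0.825 m from the base axis. Payload 7 kg.
Tool frame: the origin (TCP) lies on the centre line of the jaws, within the pads' length; the fingertips stand 19 mm ahead of it and the grasp point (between the pads) is the TCP (r.tip_extent is the distance from the TCP to the fingertips, in m); z points along the fingers, y is the line along which they close (so a half turn about z gives the same grasp; the last joint's range is limited). The gripper opens to 88 mm and grips with 3 to 60 N. Pads are 19 mm wide; open, the fingers measure 130 mm over their backs; the gripper's body (78 mm by 193 mm) begins 47 mm behind the grasp point.
Start: joints at [-59.353, 20.546, 0.682, 0, -70.136, -16.507], TCP at [0.165, -0.655, 0.225] pointing down, gripper open.
Joint ranges: [-176.03, 176.03], [-82.01, 121.73], [-58.28, 71.71], [-173.87, 95.51], [-174.79, -0.11], [-173.66, 173.66]. Speed limits (degrees/s): [136.94, 136.94, 172.46, 180, 180, 180].

## Interface

Orientations are given as [roll, pitch, yaw] about the fixed x, y, z axes, in that order (R = Rz(yaw) Ry(pitch) Rx(roll)).
In Python, from plant import r gives the robot as it stands. The module is installed in compiled form; this text tells all that it offers.
- The arm moves only by the tool jog_arm, never from a script. Its argument "deltas" is a list that holds one entry, the list of rows, each a list of 5 numbers: the opening, from -1 (shut) to 1 (fully open), then the shift along the world's x, y, z in cm, then the turn about the world's z in rad. In form: [[[claw, dx, dy, dz, turn], ...]]. A call has 1 to 8 rows; each row shifts and turns the commanded pose from where the row before left it; what a row does not reach is not made up. A row lasts 1/8 s, in which the tool goes at most 62.5 mm and 10.7 degrees, less where a joint would pass 70% of its speed; a pose out of reach is approached as far as the arm can. A call with a gripper value outside its range is refused whole. The fingers move at their own pace and stop on an object; "force" is the grip in N (left out, the last holds). Time passes only in rows, so rows that do not move let the fingers close. It gives the time, the measured TCP pose, the force, the opening and the grip force at its end, in the units of the state.
- r.get_state(): the state, without advancing time (a new reading comes with each control period).
- r.capture(name): name is "scene" or "top" or "wrist"; returns the picture (420x560x3 uint8, blue, green, red); there is no depth.
- r.camera_info(name): a dict with "fx", "fy", "cx", "cy" (pixels), "view" (4x4, takes a point from world to camera coordinates). Camera axes: x right, y up, looking along -z (the intrinsics and any distortion apply to the point x, -y, -z); pixel columns grow to the right and rows downward; lengths in m; the calibration is good to about 2 mm. A picture is of the moment at which its call begins: read the wrist's pose just before it. camera_info takes no time and is no camera call; for the wrist camera it gives the pose at the moment of the call.
- r.close_job(): hands the job in; it is judged then, once.
The state is a dict: "time_s": time; "joints": joint angles; "qd": joint speeds; "joint_torque": joint torques, N m; "tcp_pos": TCP position; "eef_rot": TCP orientation; "contact_force": force on the tool from outside, world axes, zero at the start; "moment": the same for the moment, N m; "gripper_width": finger opening in m; "gripper_force": force on a finger pad.
Only numpy, scipy, OpenCV 4.12 (cv2) and the standard library are available. Lean on these libraries where they do the work, as an engineer would, in place of code of your own. Each camera call takes 0.05 s, during which the arm holds its last target. There are 200 camera calls.

## Working session

There is one attempt and no reset: what is moved stays moved. The work goes in short steps, Python scripts to look and compute and a tool call to move; the robot and the scene stay as the last step left them, time stands still between calls to the robot, and variables do not carry over. Pictures are saved under pics/ and viewed, at most 14 in all, crops included, and the job is handed in when it is done.

Besides the shell and the picture viewer there is one more tool, called after "Emit:" by a JSON object that holds its "api" and its "payload". jog_arm: Moves the arm, as the interface text tells. Its arguments: {"type":"object","properties":{"deltas":{"type":"array"},"force":{"type":"number"}},"required":["deltas"]}

```bash
mkdir -p pics
cat > h.py <<'E'
import numpy as np,cv2
from plant import r
def cam(n): return r.camera_info(n)
def ray(c,u,v):
    V=np.array(c["view"]);R=V[:3,:3];t=V[:3,3]
    d=np.array([(u-c["cx"])/c["fx"],-(v-c["cy"])/c["fy"],-1.0])
    return -R.T@t,R.T@d
def onz(c,u,v,z=0.):
    o,d=ray(c,u,v);return o+d*(z-o[2])/d[2]
def proj(c,p):
    V=np.array(c["view"]);q=V[:3,:3]@np.array(p)+V[:3,3]
    return np.array([c["cx"]+c["fx"]*q[0]/-q[2],c["cy"]+c["fy"]*q[1]/q[2]])
def tri(c1,p1,c2,p2):
    o1,d1=ray(c1,*p1);o2,d2=ray(c2,*p2)
    s=np.linalg.lstsq(np.c_[d1,-d2],o2-o1,rcond=None)[0]
    a=o1+d1*s[0];b=o2+d2*s[1];return (a+b)/2,np.linalg.norm(a-b)
E
python3 - <<'E'
from h import *
for n in("top","scene"):
    c=cam(n);cv2.imwrite(f"pics/{n}0.png",r.capture(n));print(c)
    print([onz(c,u,v).round(3) for u,v in((0,0),(560,0),(0,420),(560,420))])
print(cam("wrist"));print(r.get_state())
E
```

```text
{'fx': 538.3258594952993, 'fy': 538.3258594952993, 'cx': 281.4966502167953, 'cy': 207.85522798869567, 'view': array([[ 0.00911372, -0.99989335,  0.01141148,  0.04359644],
       [ 0.99743431,  0.00990047,  0.0708998 , -0.43742024],
       [-0.07100521,  0.01073604,  0.99741817, -1.28418329],
       [ 0.        ,  0.        ,  0.        ,  1.        ]])}
[array([0.951, 0.755, 0.   ]), array([ 0.972, -0.651,  0.   ]), array([-0.071,  0.708,  0.   ]), array([-0.064, -0.623,  0.   ])]
{'fx': 399.1449549439464, 'fy': 399.1449549439464, 'cx': 277.7128968723307, 'cy': 215.55849840776207, 'view': array([[-0.45193955,  0.89203354, -0.00517719,  0.17058691],
       [-0.73259087, -0.36783561,  0.57271946,  0.33633777],
       [ 0.50898061,  0.26262734,  0.81973509, -1.47195959],
       [ 0.        ,  0.        ,  0.        ,  1.        ]])}
[array([-0.109, -1.808,  0.   ]), array([-1.344,  0.693,  0.   ]), array([ 1.238, -0.277,  0.   ]), array([0.661, 0.864, 0.   ])]
{'fx': 296.46663581403664, 'fy': 296.46663581403664, 'cx': 282.4288267708997, 'cy': 207.5892509766468, 'view': array([[-0.243145
[... 219 characters left out ...]
     ]])}
{'time_s': 0.1, 'joints': array([-5.93524918e+01,  2.05869335e+01,  6.41038826e-01, -1.74374743e-02,
       -7.01356253e+01, -1.65058122e+01]), 'qd': array([ 0.0123489 , -0.11345118,  0.02302817,  0.16975957,  0.10631284,
        0.02024394]), 'joint_torque': array([ 1.83101965e-03, -5.84164381e+01,  2.93755603e+01,  7.01540351e+00,
        1.01729447e-02, -6.21531558e-05]), 'tcp_pos': array([ 0.16477854, -0.65414468,  0.22393712]), 'eef_rot': array([ 1.79917182e+02, -7.44506922e-03, -1.65864235e+02]), 'contact_force': array([-0.35416482,  0.04776127, -0.27551961]), 'moment': array([-0.034272  ,  0.01394465, -0.00018701]), 'gripper_force': 0.0, 'gripper_width': 0.08745690561656605}
```

View pics/top0.png

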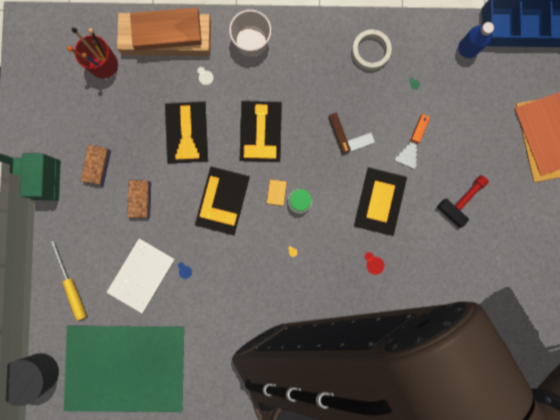

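View pics/scene0.png

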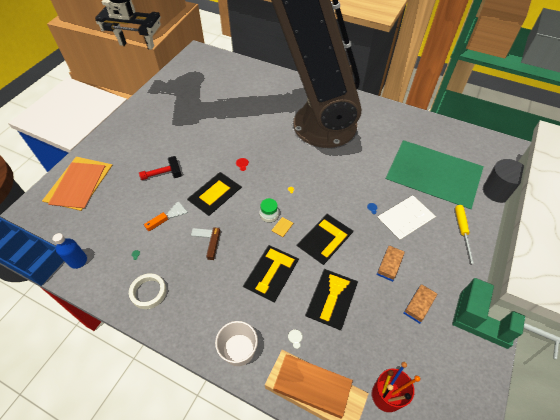

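The top view shows the tools: mallet (460,205), scraper (413,140), square (350,133), and block at (138,199), the rightmost of the two. The pads are: scraper (187,133), mallet (261,131), square (222,200), block (381,202). The jar is at (300,201) with the plaque at (277,192). The white pad at (140,275) is a decoy. Next I'll measure with colour masks in both views.

```bash
cat > m.py <<'E'
from h import *
def blobs(img,lo,hi,amin=20,roi=None):
    m=cv2.inRange(cv2.cvtColor(img,cv2.COLOR_BGR2HSV),np.array(lo),np.array(hi))
    if roi: k=np.zeros_like(m);x0,y0,x1,y1=roi;k[y0:y1,x0:x1]=255;m&=k
    n,l,s,c=cv2.connectedComponentsWithStats(m)
    return [(c[i].round(1),int(s[i,4]),(l==i).astype(np.uint8)) for i in range(1,n) if s[i,4]>=amin]
E
python3 - <<'E'
from m import *
T=cv2.imread("pics/top0.png");S=cv2.imread("pics/scene0.png")
R={"yellow":((18,120,120),(32,255,255)),"red":((0,150,60),(4,255,255)),"orange":((5,170,130),(16,255,255)),"brown":((4,90,20),(16,230,120)),"cork":((5,70,80),(18,190,235)),"green":((50,120,90),(75,255,255)),"red2":((172,120,50),(180,255,255))}
for k,(a,b) in R.items():
  for n,I in(("T",T),("S",S)):
    print(k,n)
    for c,s,m in blobs(I,a,b,40):
      roi=(60<c[0]<500 and 90<c[1]<240) if n=="T" else (130<c[0]<450 and 140<c[1]<340)
      if roi: q=cv2.minAreaRect(cv2.findNonZero(m)); print("  ",c,s,np.round(q[1],1),round(q[2]))
E
```

```text
yellow T
   [186. 136.] 755 [54. 24.] 90
   [260.2 137.1] 856 [33.  53.9] 3
   [214.9 205.5] 768 [36.5 42.8] 15
   [276.2 192. ] 406 [17.  24.2] 8
   [380.4 201.1] 828 [21.6 38.6] 14
yellow S
   [213.9 192.2] 374 [13.8 29.3] 49
   [282.1 226.6] 237 [13.2 19.2] 37
   [332.  236.8] 423 [28.  31.1] 42
   [273.3 268. ] 555 [27.3 43.8] 27
   [332.9 294.9] 552 [21.2 45.2] 21
red T
   [471.8 191.5] 300 [ 9.2 41. ] 45
red S
   [241.9 163.4] 115 [12.  11.3] 45
   [153.6 172.1] 190 [ 8. 32.] 76
orange T
   [419.8 128.6] 226 [ 8.5 27.6] 23
orange S
   [155.6 221.3] 200 [ 8.7 23.4] 58
brown T
   [338.6 131.3] 296 [40.3  8.2] 69
   [103.4 167. ] 71 [ 3.4 36.4] 15
   [144.1 205.4] 57 [15.3 39.8] 28
brown S
   [212.9 245. ] 217 [ 7.5 32.5] 13
cork T
   [339.7 132. ] 299 [40.3  7.5] 69
   [421.  126.4] 142 [10.6 30.3] 22
   [ 93.7 164.4] 782 [20.7 38.2] 12
   [275.9 192.2] 101 [18.1 25.7] 7
   [137.7 198.5] 790 [37. 21.] 90
cork S
   [212.3 242.6] 188 [ 6.6 30.3] 13
   [390.9 262. ] 545 [18.4 29.9] 22
   [420.8 302.6] 655 [20.2 32.8] 31
green T
   [300.1 199.6] 330 [19. 20.] 90
green S
   [435.8 173.6] 3722 [89.8 43.6] 18
   [268.5 206. ] 217 [15.5 16.4] 72
   [135.3 254.3] 42 [8. 6.] 90
red2 T
red2 S
```

```bash
cat > pads.py <<'E'
from m import *
T=cv2.imread("pics/top0.png");S=cv2.imread("pics/scene0.png");ct,cs=cam("top"),cam("scene")
P={"yscr":((186,136),(332.9,294.9)),"ymal":((260.2,137.1),(273.3,268)),"ysq":((214.9,205.5),(332,236.8)),"yblk":((380.4,201.1),(213.9,192.2)),"plaque":((276.2,192),(282.1,226.6)),
"mal":((471.8,191.5),(153.6,172.1)),"scr":((419.8,128.6),(155.6,221.3)),"sq":((338.6,131.3),(212.9,245)),"blk":((137.7,198.5),(390.9,261)),"jar":((300.1,199.6),(268.5,206)),"blk2":((93.7,164.4),(420.8,301))}
for k,(a,b) in P.items():
    p,e=tri(ct,a,cs,b);print(k,p.round(3),"gap",e.round(4),"reach",np.hypot(*p[:2]).round(3))
def wrect(mask,z):
    cnt=max(cv2.findContours(mask,0,1)[0],key=cv2.contourArea)[:,0]
    w=np.array([onz(ct,u,v,z)[:2] for u,v in cnt]).astype(np.float32)*1000
    return cv2.minAreaRect(w),w
if __name__=="__main__":
  for k,lo,hi,roi,z in [("yscr",(18,120,120),(32,255,255),(160,95,212,165),.005),("ymal",(18,120,120),(32,255,255),(235,95,290,165),.005),("ysq",(18,120,120),(32,255,255),(190,165,250,240),.005),("yblk",(18,120,120),(32,255,255),(350,165,410,240),.005),
  ("blk",(5,70,80),(18,190,235),(118,170,160,230),.03),("sq",(4,90,20),(16,230,120),(325,100,355,160),.02),("scr",(5,170,130),(16,255,255),(400,105,440,150),.02),("mal",(0,150,60),(4,255,255),(440,165,500,220),.022)]:
    m=max(blobs(T,lo,hi,40,roi),key=lambda b:b[1])[2]
    q,w=wrect(m,z);b=cv2.boxPoints(q);i=np.argmax(q[1]);e=[b[1]-b[0],b[2]-b[1]];e=max(e,key=np.linalg.norm)
    print(k,"ctr",np.round(q[0]),"size",np.round(q[1]),"long axis deg",np.degrees(np.arctan2(e[1],e[0])).round(1))
  # pad black rects
  d=cv2.inRange(cv2.cvtColor(T,cv2.COLOR_BGR2HSV),(0,0,0),(180,255,45))
  for k,roi in dict(scr=(158,95,214,168),mal=(234,95,290,166),sq=(190,160,252,240),blk=(350,160,412,240)).items():
    x0,y0,x1,y1=roi;m=np.zeros_like(d);m[y0:y1,x0:x1]=d[y0:y1,x0:x1]
    n,l,s,c=cv2.connectedComponentsWithStats(m);m=(l==1+np.argmax(s[1:,4])).astype(np.uint8)
    q,w=wrect(m,.005);b=cv2.boxPoints(q);e=max([b[1]-b[0],b[2]-b[1]],key=np.linalg.norm)
    print("pad",k,np.round(q[0]),np.round(q[1]),np.degrees(np.arctan2(e[1],e[0])).round(1))
E
python3 pads.py
```

```text
yscr [0.612 0.285 0.003] gap 0.0029 reach 0.675
ymal [0.611 0.103 0.001] gap 0.0029 reach 0.62
ysq [0.441 0.212 0.003] gap 0.0038 reach 0.489
yblk [ 0.456 -0.192  0.004] gap 0.0028 reach 0.495
plaque [0.476 0.063 0.003] gap 0.0038 reach 0.48
mal [ 0.48  -0.412  0.015] gap 0.0048 reach 0.633
scr [ 0.635 -0.289  0.009] gap 0.0036 reach 0.698
sq [ 0.627 -0.089  0.007] gap 0.004 reach 0.633
blk [0.455 0.393 0.025] gap 0.0023 reach 0.601
jar [0.454 0.006 0.048] gap 0.0035 reach 0.454
blk2 [0.536 0.499 0.028] gap 0.0017 reach 0.732
yscr ctr [622. 281.] size [134.  59.] long axis deg 1.3
ymal ctr [627. 101.] size [ 81. 134.] long axis deg -2.0
ysq ctr [455. 193.] size [ 89. 104.] long axis deg -13.9
yblk ctr [ 457. -193.] size [52. 95.] long axis deg -13.5
blk ctr [455. 391.] size [88. 50.] long axis deg 0.6
sq ctr [621. -91.] size [99. 20.] long axis deg 20.5
scr ctr [ 635. -288.] size [21. 68.] long axis deg -23.3
mal ctr [ 479. -408.] size [ 22. 101.] long axis deg -45.2
pad scr [621. 284.] [145.  96.] 3.3
pad mal [626. 102.] [ 95. 145.] -0.9
pad sq [477. 187.] [94. 97.] -13.5
pad blk [ 456. -193.] [ 95. 144.] -13.3
```

Both views agree on heights and sizes. The tool yaws are: mallet about 135°, scraper about 157°, square about 200°, block about 1°. The pads are at about 178°, 182°, 166° and -13°. I'll hover over the mallet and refine with the wrist camera.

Emit:
{"api": "jog_arm", "payload": {"deltas": [[[1, 3.7, 3.3, 0, -0.13], [1, 3.7, 3.3, 0, -0.13], [1, 3.7, 3.3, 0, -0.13], [1, 3.7, 3.3, 0, -0.13], [1, 3.7, 3.3, 0, -0.13], [1, 3.7, 3.3, 0, -0.13], [1, 3.7, 3.4, 0, -0.13], [1, 3.4, 3.5, 0, -0.13]]], "force": 25}}

```text
time_s: 1.1
tcp_pos: [0.4589, -0.3861, 0.2244]
eef_rot: [-180.0, -0.0, 134.3]
contact_force: [0.2, 0.1, 0.6]
gripper_width: 0.0875
gripper_force: 0.0
```

Run:
```python
from h import *
c=cam("wrist");I=r.capture("wrist");cv2.imwrite("pics/w1.png",I);s=r.get_state()
np.save("pics/w1.npy",c,allow_pickle=True)
print(s["time_s"],s["tcp_pos"],s["eef_rot"]);V=c["view"];print("cam",-V[:3,:3].T@V[:3,3],proj(c,[.458,-.387,.02]))
```

```text
1.15 [ 0.4620999  -0.38321181  0.22432864] [1.79934141e+02 1.58186811e-03 1.33949662e+02]
cam [ 0.4039635  -0.33046606  0.38516898] [281.89663973 181.35018644]
```

View pics/w1.png

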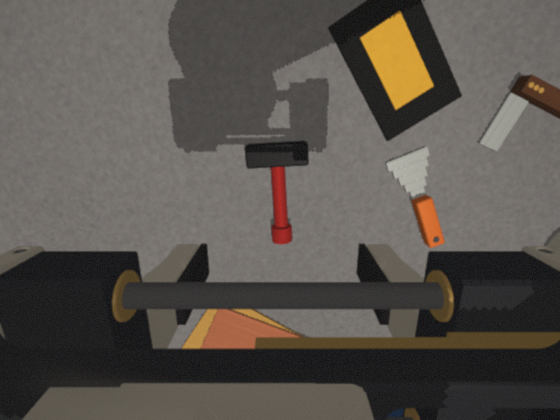

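The wrist view shows the mallet with its butt at (281,240) and head at (277,155), inside the jaw corridor. The scraper is at (420,200), the square at (525,100) and the block pad at (397,62). I'll measure from it.

```bash
cat > wm.py <<'E'
from m import *
def rect(c,mask,z):
    cnt=max(cv2.findContours(mask,0,1)[0],key=cv2.contourArea)[:,0]
    w=np.array([onz(c,u,v,z)[:2] for u,v in cnt]).astype(np.float32)*1000
    q=cv2.minAreaRect(w);b=cv2.boxPoints(q);e=max([b[1]-b[0],b[2]-b[1]],key=np.linalg.norm)
    return np.array(q[0]),sorted(q[1]),np.degrees(np.arctan2(e[1],e[0]))
COL={"red":((0,150,60),(4,255,255)),"orange":((5,170,130),(16,255,255)),"yellow":((18,120,120),(32,255,255)),"brown":((4,90,20),(16,230,120)),"cork":((5,70,80),(18,190,235))}
def go(c,I,col,roi,z):
    m=max(blobs(I,*COL[col],40,roi),key=lambda b:b[1])
    q=rect(c,m[2],z);print(col,"ctr",q[0].round(1),"size",np.round(q[1]),"ang",round(q[2],1),"px",m[0]);return q,m
E
python3 - <<'E'
from wm import *
c=np.load("pics/w1.npy",allow_pickle=True).item();I=cv2.imread("pics/w1.png")
ct=cam("top")
q,m=go(c,I,"red",(240,140,320,250),.014)
print("tri mal",tri(c,m[0],ct,(471.8,191.5)))
q,m=go(c,I,"orange",(380,140,460,250),.02);print("tri scr",tri(c,m[0],ct,(419.8,128.6)))
q,m=go(c,I,"yellow",(340,0,450,120),.005);print("tri padblk",tri(c,m[0],ct,(380.4,201.1)))
# mallet head black
d=cv2.inRange(I,(0,0,0),(45,45,45));k=np.zeros_like(d);k[142:172,238:314]=d[142:172,238:314]
print("head",rect(c,k,.028),"hue check",cv2.countNonZero(k))
E
```

```text
red ctr [ 480.7 -412.6] size [ 24. 105.] ang -45.3 px [279.7 207.2]
tri mal (array([ 0.4816168 , -0.41539249,  0.01139535]), np.float64(0.0004743315226124025))
orange ctr [ 635.3 -291.4] size [21. 68.] ang -23.0 px [429.4 221.3]
tri scr (array([ 0.6353228 , -0.28948441,  0.01550816]), np.float64(0.0017660450096254688))
yellow ctr [ 457.8 -193.9] size [51. 93.] ang -13.3 px [396.8  60.3]
tri padblk (array([ 0.45621942, -0.19341585,  0.00554275]), np.float64(0.00074613929539858))
head (array([ 428.26797485, -365.63256836]), [27.012767791748047, 73.68659210205078], np.float32(49.364506)) hue check 893
```

Emit:
{"api": "jog_arm", "payload": {"deltas": [[[0.2, 0, -0.2, -4.5, 0.01], [0.2, 0, 0, -5, 0], [0.2, 0, 0, -5, 0], [0.2, 0, 0, -3.3, 0], [0.2, 0, 0, -1.6, 0], [0.2, 0, 0, -0.8, 0], [0.2, 0, 0, 0, 0], [0.2, 0, 0, 0, 0]]]}}

```text
time_s: 2.15
tcp_pos: [0.4587, -0.3899, 0.0241]
eef_rot: [180.0, 0.1, 135.1]
contact_force: [0.5, 0.5, -0.0]
gripper_width: 0.0525
gripper_force: 0.0
```

Emit:
{"api": "jog_arm", "payload": {"deltas": [[[-1, 0, 0, -0.2, 0], [-1, 0, 0, 0, 0], [-1, 0, 0, 0, 0], [-1, 0, 0, 0, 0], [-1, 0, 0, 2, 0], [-1, 0, 0, 4, 0], [-1, 0, 0, 5, 0], [-1, 0, 0, 4, 0]]]}}

```text
time_s: 3.15
tcp_pos: [0.4581, -0.3897, 0.1729]
eef_rot: [180.0, 0.1, 135.1]
contact_force: [0.1, -0.4, -0.1]
gripper_width: 0.0004
gripper_force: 0.0
```

```bash
cat > snap.py <<'E'
import sys
from h import *
n=sys.argv[1];c=cam("wrist");I=r.capture("wrist");cv2.imwrite(f"pics/{n}.png",I);np.save(f"pics/{n}.npy",c,allow_pickle=True)
s=r.get_state();print(s["time_s"],s["tcp_pos"].round(4),s["eef_rot"].round(1),s["joints"].round(0),s["gripper_width"].round(4))
E
python3 snap.py w2
```

```text
Traceback (most recent call last):
  File "snap.py", line 4, in <module>
    s=r.get_state();print(s["time_s"],s["tcp_pos"].round(4),s["eef_rot"].round(1),s["joints"].round(0),s["gripper_width"].round(4))
                                                                                                       ^^^^^^^^^^^^^^^^^^^^^^^^
AttributeError: 'float' object has no attribute 'round'
```

View pics/w2.png

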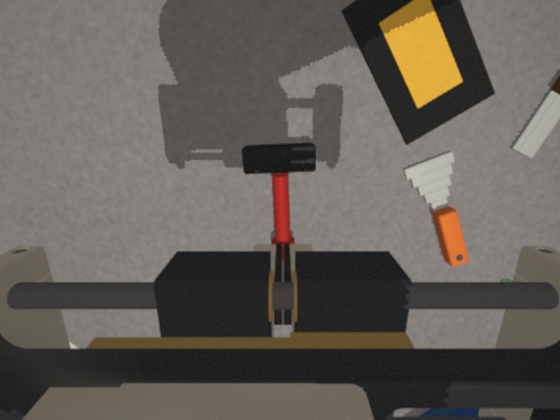

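The jaws had not finished closing when the lift began. In this view the mallet still lies on the table, head (279,158), handle running down the image between the jaws. I'll re-measure, descend and wait for the grip.

```bash
sed -i 's/\["gripper_width"\].round(4)/["gripper_width"]/' snap.py
python3 - <<'E'
from wm import *
c=np.load("pics/w2.npy",allow_pickle=True).item();I=cv2.imread("pics/w2.png")
m=cv2.inRange(cv2.cvtColor(I,cv2.COLOR_BGR2HSV),*map(np.array,COL["red"]))
for v in (180,195,210,225): 
    u=np.flatnonzero(m[v,250:310])+250;print(v,u.min(),u.max(),onz(c,(u.min()+u.max())/2,v,.014).round(4))
print(onz(c,280.5,172,.014),r.get_state()["tcp_pos"])
q,_=go(c,I,"orange",(400,180,480,275),.02);q,_=go(c,I,"yellow",(350,0,480,120),.005)
E
```

```text
180 273 287 [ 0.4481 -0.3842  0.014 ]
195 274 287 [ 0.4605 -0.3958  0.014 ]
210 274 288 [ 0.4733 -0.4078  0.014 ]
225 275 288 [ 0.4865 -0.4202  0.014 ]
[ 0.44219648 -0.3775243   0.014     ] [ 0.46015742 -0.39129889  0.17860617]
orange ctr [ 634.9 -291.6] size [21. 69.] ang -23.0 px [452.3 236.7]
yellow ctr [ 458.1 -194.1] size [51. 93.] ang -13.4 px [421.1  51.3]
```

Emit:
{"api": "jog_arm", "payload": {"deltas": [[[0.2, 0, -0.2, 0, 0.02], [0.2, 0, 0, 0, 0], [0.2, 0, 0, -2, 0], [0.2, 0, 0, -5, 0], [0.2, 0, 0, -4.5, 0], [0.2, 0, 0, -2.2, 0], [0.2, 0, 0, -1, 0], [-1, 0, 0, -0.3, 0]]]}}

```text
time_s: 4.2
tcp_pos: [0.4576, -0.3914, 0.02]
eef_rot: [-180.0, -0.1, 136.3]
contact_force: [0.8, 0.5, 0.8]
gripper_width: 0.0474
gripper_force: 0.0
```

Emit:
{"api": "jog_arm", "payload": {"deltas": [[[-1, 0, 0, 0, 0], [-1, 0, 0, 0, 0], [-1, 0, 0, 0, 0], [-1, 0, 0, 0, 0], [-1, 0, 0, 0, 0], [-1, 0, 0, 0, 0], [-1, 0, 0, 0, 0], [-1, 0, 0, 0, 0]]]}}

```text
time_s: 5.2
tcp_pos: [0.4581, -0.3918, 0.0214]
eef_rot: [180.0, 0.0, 136.3]
contact_force: [-1.3, -0.0, 5.3]
gripper_width: 0.0005
gripper_force: 2.8
```

```bash
python3 snap.py w3
python3 - <<'E'
from h import *
I=r.capture("scene");c=I[120:220,90:230];cv2.imwrite("pics/s3.png",np.hstack([cv2.resize(c,(560,400),interpolation=2)]))
E
```

```text
5.25 [ 0.4582 -0.3918  0.0214] [1.800e+02 1.000e-01 1.363e+02] [ -22.   25.  -22.    0.  -43. -112.] 0.00025107666503010025
```

View pics/w3.png

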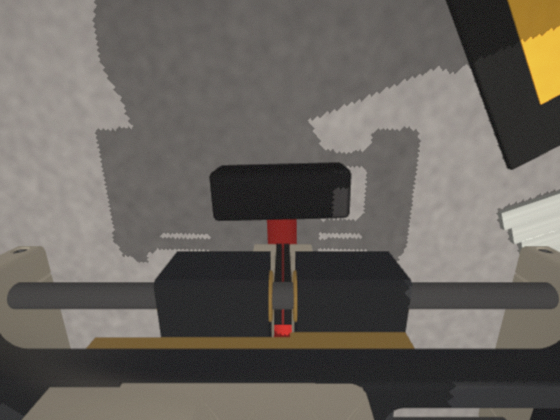

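View pics/s3.png

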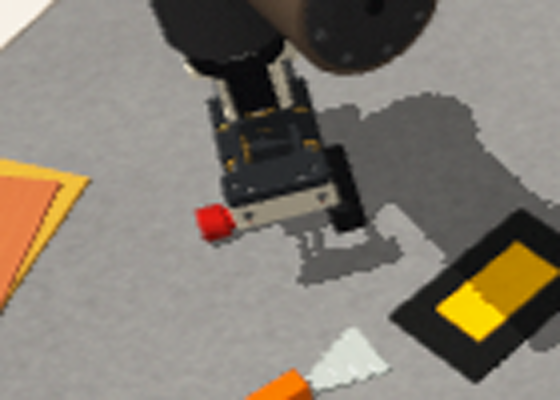

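The wrist view shows the head at (280,192) and the handle passing under jaws that look fully shut. The scene crop shows the mallet unmoved beneath the gripper. I need to know where the fingertips really are.

Run:
```python
from h import *
c=cam("wrist");s=r.get_state();p=s["tcp_pos"];print("tip",r.tip_extent,s["gripper_force"],s["contact_force"],s["moment"])
for dz in (0.03,0,-.019): print(dz,proj(c,p+[0,0,dz]))
y=np.radians(136.3);x=np.array([np.cos(y),np.sin(y),0])
for a in(-.07,-.05,-.03,0,.02,.035): print(a,proj(c,np.r_[p[:2],.022]+x*a))
o,_=ray(c,280,200);print("cam-tcp",o-p)
```

```text
tip 0.019 2.7661438286304474 [-1.5439781  -0.15725302  7.18526912] [-0.08692076  0.44501708  0.04775526]
0.03 [283.60095854 280.14832701]
0 [283.41453192 253.46920715]
-0.019 [283.32482744 240.63178917]
-0.07 [283.45395516 349.7561383 ]
-0.05 [283.44440136 324.49935306]
-0.03 [283.43423567 297.62496219]
0 [283.41770478 253.92326895]
0.02 [283.40572512 222.25337965]
0.035 [283.39617837 197.01523587]
cam-tcp [-0.05703045  0.05384779  0.16063916]
```

The tips seem to rest on top of the handle: the force on the tool is upward and the jaws are shut. That would put the tips higher than stated. I'll test gently with open jaws and small downward steps, watching the force.

Emit:
{"api": "jog_arm", "payload": {"deltas": [[[0.3, 0, 0, 1, 0], [0.3, 0, 0, 0, 0], [0.3, 0, 0, 0, 0], [0.3, 0, 0, 0, 0], [0.3, 0, 0, 0, 0], [0.3, 0, 0, -1, 0], [0.3, 0, 0, -0.3, 0], [0.3, 0, 0, 0, 0]]]}}

```text
time_s: 6.3
tcp_pos: [0.4575, -0.3914, 0.0171]
eef_rot: [-180.0, -0.1, 136.3]
contact_force: [0.7, -0.1, 0.2]
gripper_width: 0.0567
gripper_force: 0.0
```

Emit:
{"api": "jog_arm", "payload": {"deltas": [[[0.3, 0, 0, -0.3, 0], [0.3, 0, 0, 0, 0]]]}}

```text
time_s: 6.55
tcp_pos: [0.4578, -0.3915, 0.0146]
eef_rot: [-180.0, -0.0, 136.3]
contact_force: [0.0, 0.1, 0.5]
gripper_width: 0.057
gripper_force: 0.0
```

Run:
```python
from h import *
s=r.get_state();print(s["tcp_pos"],s["contact_force"],s["gripper_width"],s["moment"])
```

```text
[ 0.45780191 -0.39149566  0.01459941] [0.02052085 0.14441231 0.51097641] 0.0569587068393952 [-0.02807696  0.05311906  0.03924117]
```

No contact at TCP z = 0.0146, where the tips should already be 4 mm into the table. So the real tips are about 20 mm higher than stated. I'll keep probing down in small steps.

Emit:
{"api": "jog_arm", "payload": {"deltas": [[[0.2, 0, 0, -0.3, 0], [0.2, 0, 0, 0, 0], [0.2, 0, 0, -0.3, 0], [0.2, 0, 0, 0, 0]]]}}

```text
time_s: 7.05
tcp_pos: [0.4577, -0.3914, 0.0085]
eef_rot: [-180.0, -0.0, 136.3]
contact_force: [-0.1, -0.1, -0.6]
gripper_width: 0.0526
gripper_force: 0.0
```

Emit:
{"api": "jog_arm", "payload": {"deltas": [[[0.2, 0, 0, -0.3, 0], [0.2, 0, 0, 0, 0]]]}}

```text
time_s: 7.3
tcp_pos: [0.4577, -0.3914, 0.0055]
eef_rot: [-180.0, -0.0, 136.3]
contact_force: [-0.0, -0.9, 0.9]
gripper_width: 0.0524
gripper_force: 0.0
```

Emit:
{"api": "jog_arm", "payload": {"deltas": [[[-1, 0, 0, 0, 0], [-1, 0, 0, 0, 0], [-1, 0, 0, 0, 0], [-1, 0, 0, 0, 0], [-1, 0, 0, 0, 0], [-1, 0, 0, 0, 0], [-1, 0, 0, 0, 0]]]}}

```text
time_s: 8.18
tcp_pos: [0.4579, -0.3916, 0.0058]
eef_rot: [-180.0, 0.0, 136.3]
contact_force: [-0.4, 0.1, 0.3]
gripper_width: 0.017
gripper_force: 24.9
```

Gripped: opening 17 mm, grip force 25 N. I'll lift and carry it to the mallet pad.

Emit:
{"api": "jog_arm", "payload": {"deltas": [[[-1, 0, 0, 2.5, 0], [-1, 0, 0, 5, 0], [-1, 1.5, 4, 3.5, 0.07], [-1, 1.5, 5, 0, 0.08], [-1, 1.5, 5, 0, 0.08], [-1, 1.5, 5, 0, 0.08], [-1, 1.5, 5, 0, 0.08], [-1, 1.5, 5, 0, 0.08]]]}}

```text
time_s: 9.18
tcp_pos: [0.5479, -0.0998, 0.1157]
eef_rot: [180.0, -0.0, 163.4]
contact_force: [1.0, -0.7, -1.8]
gripper_width: 0.0173
gripper_force: 24.9
```

Emit:
{"api": "jog_arm", "payload": {"deltas": [[[-1, 1.5, 5, 0, 0.08], [-1, 1.5, 5, 0, 0.08], [-1, 1.5, 5, 0, 0.08], [-1, 1, 4, 0, 0.02], [-1, 0.7, 1.4, 0, 0], [-1, 0, 0, 0, 0], [-1, 0, 0, 0, 0]]]}}

```text
time_s: 10.05
tcp_pos: [0.6093, 0.1015, 0.1155]
eef_rot: [-180.0, -0.1, 178.0]
contact_force: [1.2, 0.5, -0.7]
gripper_width: 0.0173
gripper_force: 24.9
```

```bash
python3 snap.py w4
```

```text
10.1 [0.6094 0.1013 0.1156] [-180.   -0.  178.] [  28.   20.  -15.   -0.  -55. -119.] 0.017447365892193607
```

View pics/w4.png

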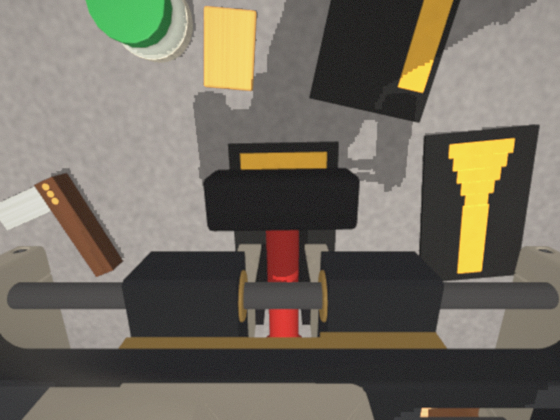

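The mallet is held straight over its pad, head (281,200). The pad's front edge runs from (230,146) to (337,142), and the scraper outline is at (480,200). Checking the alignment.

Run:
```python
from wm import *
c=np.load("pics/w4.npy",allow_pickle=True).item();I=cv2.imread("pics/w4.png")
a,b=onz(c,230,146,.005),onz(c,337,142,.005)
print("pad front corners",a.round(4),b.round(4),"len",np.linalg.norm(a-b).round(4),"perp ang",np.degrees(np.arctan2(*(b-a)[[1,0]]))+90)
m=cv2.inRange(cv2.cvtColor(I,cv2.COLOR_BGR2HSV),(18,120,100),(32,255,255))
for roi in((235,148,332,172),):
    x0,y0,x1,y1=roi;k=m[y0:y1,x0:x1];y,x=np.nonzero(k);print("bar px",x.min()+x0,x.max()+x0,y.min()+y0, onz(c,x.min()+x0,y.min()+y0,.005).round(4),onz(c,x.max()+x0,y.min()+y0,.005).round(4))
zt=.1098+.028
for p in((213,172),(350,170),(209,226),(357,226)): print("head",p,onz(c,*p,zt).round(4))
for v in (235,320):
    R=cv2.inRange(cv2.cvtColor(I,cv2.COLOR_BGR2HSV),*map(np.array,COL["red"]))[v,255:310];u=np.flatnonzero(R)+255
    if len(u):print("handle",v,u.min(),u.max(),onz(c,(u.min()+u.max())/2,v,.124).round(4))
go(c,I,"yellow",(425,125,530,285),.005)
```

```text
pad front corners [0.5543 0.0544 0.005 ] [0.5541 0.1506 0.005 ] len 0.0961 perp ang 180.08438091938785
bar px 240 326 152 [0.5599 0.063  0.005 ] [0.5627 0.1408 0.005 ]
head (213, 172) [0.5543 0.069  0.1378]
head (350, 170) [0.5556 0.1335 0.1378]
head (209, 226) [0.5813 0.0642 0.1378]
head (357, 226) [0.5839 0.1378 0.1378]
handle 235 266 298 [0.5931 0.1001 0.124 ]
handle 320 270 297 [0.6488 0.099  0.124 ]
yellow ctr [623.7 284. ] size [ 59. 134.] ang 3.5 px [476.6 193.5]
```

Mallet origin is about (0.604, 0.1005) and its place is (0.611, 0.102). I'll shift +7 mm in x, lower it, release and lift.

Emit:
{"api": "jog_arm", "payload": {"deltas": [[[-1, 0.7, 0.1, -2, 0.01], [-1, 0, 0, -4, 0], [-1, 0, 0, -2.5, 0], [-1, 0, 0, -1.2, 0], [-1, 0, 0, -0.7, 0], [-1, 0, 0, 0, 0], [0.1, 0, 0, 0, 0], [0.1, 0, 0, 0, 0]]]}}

```text
time_s: 11.1
tcp_pos: [0.6175, 0.1038, 0.0127]
eef_rot: [180.0, 0.1, 178.7]
contact_force: [0.8, -0.5, 0.3]
gripper_width: 0.0317
gripper_force: 0.0
```

Emit:
{"api": "jog_arm", "payload": {"deltas": [[[0.1, 0, 0, 0, 0], [0.1, 0, 0, 0, 0], [0.1, 0, 0, 3, 0], [0.1, 0, 0, 4, 0], [0.1, 0, 0, 4, 0], [0.1, 0, 0, 4, 0], [0.1, 0, 0, 0, 0], [0.1, 0, 0, 0, 0]]]}}

```text
time_s: 12.1
tcp_pos: [0.6165, 0.1035, 0.1616]
eef_rot: [180.0, -0.0, 178.7]
contact_force: [0.3, 0.6, 0.3]
gripper_width: 0.0482
gripper_force: 0.0
```

```bash
python3 snap.py w5
```

```text
12.15 [0.6163 0.1033 0.1609] [-1.800e+02 -1.000e-01  1.787e+02] [  27.   19.  -11.   -0.  -61. -119.] 0.048041117668909644
```

View pics/w5.png

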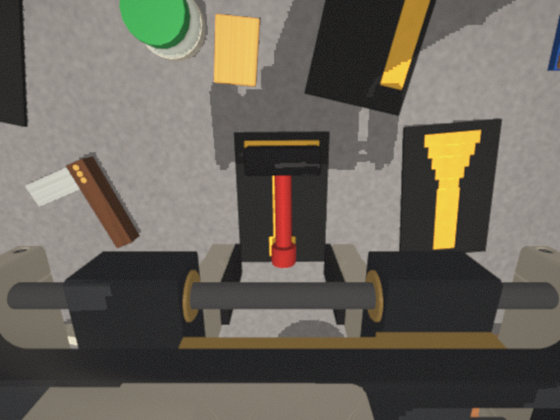

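The mallet lies flat on its pad: head (282,160), butt (283,258). A thin yellow strip shows ahead of the head. I'll measure it against the pad, along with the scraper pad and the square visible here.

Run:
```python
from wm import *
c=np.load("pics/w5.npy",allow_pickle=True).item();I=cv2.imread("pics/w5.png")
P=lambda u,v,z:onz(c,u,v,z).round(4)[:2]
print("pad corners",P(236,133,.005),P(328,132,.005),P(328,262,.005),P(239,262,.005))
print("head top front",P(246,149,.033),P(319,149,.033))
print("butt end",P(284,267,.019))
R=cv2.inRange(cv2.cvtColor(I,cv2.COLOR_BGR2HSV),*map(np.array,COL["red"]))
for v in(180,230):
    u=np.flatnonzero(R[v,255:310])+255;print("handle",v,P((u.min()+u.max())/2,v,.019))
print("yellow bar",P(246,141,.005),P(319,141,.005))
go(c,I,"yellow",(405,125,500,260),.005);go(c,I,"brown",(60,145,145,250),.02)
for p in((406,127),(500,119),(489,250),(401,254)): print("padscr",P(*p,.005))
```

```text
pad corners [0.5531 0.0551] [0.5544 0.1506] [0.7043 0.1538] [0.7017 0.0481]
head top front [0.5669 0.0679] [0.5686 0.1382]
butt end [0.7021 0.1015]
handle 180 [0.601  0.1022]
handle 230 [0.6568 0.102 ]
yellow bar [0.5615 0.065 ] [0.5634 0.1414]
yellow ctr [623.6 284.3] size [ 59. 134.] ang 3.9 px [448.7 178.8]
brown ctr [621.1 -87.5] size [30. 99.] ang 20.3 px [104.8 202.8]
padscr [0.5514 0.2311]
padscr [0.5458 0.3267]
padscr [0.6934 0.3421]
padscr [0.696  0.2395]
```

The mallet sits about 7 mm too far in +x. That is inside the tolerance but thin, so I'll regrasp and shift it back.

Emit:
{"api": "jog_arm", "payload": {"deltas": [[[0.1, 0, 0, -4, 0], [0.1, 0, 0, -5, 0], [0.1, 0, 0, -4, 0], [0.1, 0, 0, -1.5, 0], [-1, 0, 0, -0.5, 0], [-1, 0, 0, 0, 0], [-1, 0, 0, 0, 0], [-1, 0, 0, 0, 0]]]}}

```text
time_s: 13.15
tcp_pos: [0.6177, 0.1038, 0.0131]
eef_rot: [179.9, 0.1, 178.7]
contact_force: [-0.7, 0.9, 3.9]
gripper_width: 0.0174
gripper_force: 25.0
```

Emit:
{"api": "jog_arm", "payload": {"deltas": [[[-1, 0, 0, 0, 0], [-1, 0, 0, 0, 0], [-1, 0, 0, 0, 0], [-1, 0, 0, 0.6, 0], [-1, -0.7, 0, 0, 0], [-1, 0, 0, 0, 0], [-1, 0, 0, -0.5, 0], [-1, 0, 0, 0, 0]]]}}

```text
time_s: 14.15
tcp_pos: [0.6101, 0.1036, 0.0129]
eef_rot: [-180.0, 0.0, 178.7]
contact_force: [-1.5, 0.9, 3.8]
gripper_width: 0.0169
gripper_force: 25.0
```

Emit:
{"api": "jog_arm", "payload": {"deltas": [[[0.1, 0, 0, 0, 0], [0.1, 0, 0, 0, 0], [0.1, 0, 0, 0, 0], [0.1, 0, 0, 0, 0], [0.1, 0, 0, 4, 0], [0.1, 0, 0, 5, 0], [0.1, 0, 0, 6, 0], [0.1, 0, 0, 0, 0]]]}}

```text
time_s: 15.15
tcp_pos: [0.6129, 0.1045, 0.1686]
eef_rot: [179.8, 0.5, 178.7]
contact_force: [0.5, -0.0, -0.2]
gripper_width: 0.048
gripper_force: 0.0
```

```bash
python3 snap.py w6;python3 - <<'E'
from wm import *
c=np.load("pics/w6.npy",allow_pickle=True).item();I=cv2.imread("pics/w6.png")
P=lambda u,v,z:onz(c,u,v,z).round(4)[:2]
R=cv2.inRange(cv2.cvtColor(I,cv2.COLOR_BGR2HSV),*map(np.array,COL["red"]));R[:,:250]=0;R[:,320:]=0
y,x=np.nonzero(R[:300]);print(y.min(),y.max(),"handle ends",P(284,y.min(),.023),P(284,y.max(),.019))
for v in(175,225):
    u=np.flatnonzero(R[v]);print("handle",v,P((u.min()+u.max())/2,v,.019))
E
```

```text
15.2 [0.6112 0.1041 0.1656] [179.9   0.3 178.7] [  28.   18.  -12.    0.  -60. -119.] 0.048171990596040895
168 259 handle ends [0.5868 0.1055] [0.6938 0.1032]
handle 175 [0.5949 0.1027]
handle 225 [0.6515 0.1019]
```

The mallet is now within about 2 mm. Next is the scraper, grasped about 5 mm ahead of its origin at (0.618, -0.284), yaw 157°.

Emit:
{"api": "jog_arm", "payload": {"deltas": [[[0.1, 0.1, -4.8, 0, -0.05], [0.1, 0.1, -4.8, 0, -0.05], [0.1, 0.1, -4.8, 0, -0.05], [0.1, 0.1, -4.8, 0, -0.05], [0.1, 0.1, -4.8, 0, -0.05], [0.1, 0.1, -4.8, 0, -0.05], [0.1, 0.1, -4.8, 0, -0.05], [0.1, 0.1, -5.2, 0, -0.03]]]}}

```text
time_s: 16.2
tcp_pos: [0.6172, -0.2857, 0.1612]
eef_rot: [-180.0, -0.1, 156.8]
contact_force: [0.9, 0.1, 0.0]
gripper_width: 0.0485
gripper_force: 0.0
```

Emit:
{"api": "jog_arm", "payload": {"deltas": [[[0.1, 0, 0, 0, 0], [0.1, 0, 0, 0, 0]]]}}

```text
time_s: 16.45
tcp_pos: [0.6171, -0.2845, 0.1612]
eef_rot: [-180.0, -0.1, 156.8]
contact_force: [0.7, -0.8, -0.2]
gripper_width: 0.048
gripper_force: 0.0
```

```bash
python3 snap.py w7;python3 - <<'E'
from wm import *
c=np.load("pics/w7.npy",allow_pickle=True).item();I=cv2.imread("pics/w7.png")
p=proj(c,[.635,-.2915,.02]).round();print(p)
m=cv2.inRange(cv2.cvtColor(I,cv2.COLOR_BGR2HSV),*map(np.array,COL["orange"]))
m[275:]=0;q=None
n,l,s,cc=cv2.connectedComponentsWithStats(m);i=1+np.argmax(s[1:,4]);k=(l==i).astype(np.uint8);print(s[i],cc[i])
print(rect(c,k,.02))
for v in(s[i,1]+6,s[i,1]+20,s[i,1]+35):
    u=np.flatnonzero(k[v]);print(v,u.min(),u.max(),onz(c,(u.min()+u.max())/2,v,.02).round(4))
print("front",onz(c,cc[i][0],s[i,1],.02))
E
```

```text
16.5 [ 0.6174 -0.2839  0.1617] [-1.800e+02 -1.000e-01  1.569e+02] [  -8.   23.   -3.   -0.  -63. -105.] 0.04824460938555695
[284. 212.]
[ 276  181   19   61 1091] [285.13107241 209.61961503]
(array([ 635.3951416 , -290.85150146]), [19.495710372924805, 67.62435150146484], np.float32(-22.560028))
187 276 294 [ 0.6103 -0.28    0.02  ]
201 276 294 [ 0.6242 -0.286   0.02  ]
216 276 294 [ 0.6397 -0.2925  0.02  ]
front [ 0.60446916 -0.27741013  0.02      ]
```

Emit:
{"api": "jog_arm", "payload": {"deltas": [[[0.1, 0.1, 0, -3, 0], [0.1, 0, 0, -5, 0], [0.1, 0, 0, -4.5, 0], [0.1, 0, 0, -2, 0], [0.1, 0, 0, -1, 0], [-1, 0, 0, 0, 0], [-1, 0, 0, 0, 0], [-1, 0, 0, 0, 0]]]}}

```text
time_s: 17.5
tcp_pos: [0.6197, -0.2846, 0.0091]
eef_rot: [180.0, 0.1, 156.9]
contact_force: [0.3, 1.4, -0.3]
gripper_width: 0.0239
gripper_force: 0.4
```

Emit:
{"api": "jog_arm", "payload": {"deltas": [[[-1, 0, 0, 0, 0], [-1, 0, 0, 0, 0], [-1, 0, 0, 0, 0], [-1, 0, 0, 0, 0]]]}}

```text
time_s: 18.0
tcp_pos: [0.6197, -0.2846, 0.009]
eef_rot: [180.0, 0.1, 156.9]
contact_force: [-0.2, 2.5, 6.8]
gripper_width: 0.0215
gripper_force: 25.0
```

Gripped (21.5 mm). Now carry it to the scraper pad, target TCP (0.6345, 0.285), yaw 183.6°.

Emit:
{"api": "jog_arm", "payload": {"deltas": [[[-1, 0, 0, 2.5, 0], [-1, 0, 0, 5, 0], [-1, 0.1, 4, 3.5, 0.03], [-1, 0.1, 5, 0, 0.04], [-1, 0.1, 5, 0, 0.04], [-1, 0.1, 5, 0, 0.04], [-1, 0.1, 5, 0, 0.04], [-1, 0.1, 5, 0, 0.04]]]}}

```text
time_s: 19.0
tcp_pos: [0.6245, 0.0069, 0.1177]
eef_rot: [180.0, -0.0, 170.1]
contact_force: [0.3, -0.6, -0.9]
gripper_width: 0.0215
gripper_force: 25.0
```

Emit:
{"api": "jog_arm", "payload": {"deltas": [[[-1, 0.2, 5, 0, 0.04], [-1, 0.2, 5, 0, 0.04], [-1, 0.2, 5, 0, 0.04], [-1, 0.2, 5, 0, 0.04], [-1, 0.1, 5, 0, 0.04], [-1, 0, 2.9, 0, 0.04], [-1, 0, 0, 0, 0], [-1, 0, 0, 0, 0]]]}}

```text
time_s: 20.0
tcp_pos: [0.6335, 0.2837, 0.1174]
eef_rot: [-180.0, -0.1, -176.2]
contact_force: [0.1, 0.4, -2.2]
gripper_width: 0.0215
gripper_force: 25.0
```

```bash
python3 snap.py w8
python3 - <<'E'
from wm import *
c=np.load("pics/w8.npy",allow_pickle=True).item();I=cv2.imread("pics/w8.png")
print("front of pad expected px",proj(c,[.5476,.2793,.005]).round())
E
```

```text
20.05 [0.6337 0.2834 0.1176] [-180.    -0.  -176.2] [  40.   27.   -4.   -0.  -59. -126.] 0.02162259152906402
front of pad expected px [286. 108.]
```

View pics/w8.png

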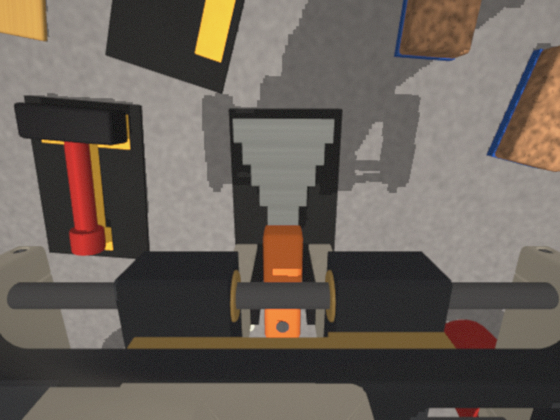

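The scraper is in hand with its blade (284,170) centred over the pad (231–341, front edge row 109). I'll lower, release and lift.

Emit:
{"api": "jog_arm", "payload": {"deltas": [[[-1, 0.1, 0.1, -3, 0], [-1, 0, 0, -4, 0], [-1, 0, 0, -2, 0], [-1, 0, 0, -0.8, 0], [-1, 0, 0, -0.4, 0], [-1, 0, 0, 0, 0], [0.1, 0, 0, 0, 0], [0.1, 0, 0, 0, 0]]]}}

```text
time_s: 21.05
tcp_pos: [0.6353, 0.2859, 0.0168]
eef_rot: [180.0, 0.1, -176.2]
contact_force: [-0.3, -0.6, -0.5]
gripper_width: 0.0362
gripper_force: 0.0
```

Emit:
{"api": "jog_arm", "payload": {"deltas": [[[0.1, 0, 0, 0, 0], [0.1, 0, 0, 0, 0], [0.1, 0, 0, 3, 0], [0.1, 0, 0, 4, 0], [0.1, 0, 0, 4, 0], [0.1, 0, 0, 4, 0], [0.1, 0, 0, 0, 0], [0.1, 0, 0, 0, 0]]]}}

```text
time_s: 22.05
tcp_pos: [0.6346, 0.2854, 0.1655]
eef_rot: [180.0, -0.0, -176.2]
contact_force: [-0.5, 0.4, -1.4]
gripper_width: 0.0484
gripper_force: 0.0
```

```bash
python3 snap.py w9
python3 - <<'E'
from wm import *
c=np.load("pics/w9.npy",allow_pickle=True).item();I=cv2.imread("pics/w9.png")
m=cv2.inRange(cv2.cvtColor(I,cv2.COLOR_BGR2HSV),*map(np.array,COL["orange"]));m[290:]=0;m[:,:230]=0;m[:,340:]=0
n,l,s,cc=cv2.connectedComponentsWithStats(m);i=1+np.argmax(s[1:,4]);k=(l==i).astype(np.uint8);print(s[i],rect(c,k,.025))
Y=cv2.inRange(cv2.cvtColor(I,cv2.COLOR_BGR2HSV),(18,120,100),(32,255,255));print("yellow left near pad",cv2.countNonZero(Y[80:270,230:345]))
# square pad
go(c,I,"yellow",(110,0,250,90),.005)
# cork blocks
for c0,s0,mm in blobs(I,*COL["cork"],300):
    if c0[1]<200: print("cork",c0,rect(c,mm,.03))
E
```

```text
22.1 [0.6343 0.2852 0.1648] [-1.800e+02 -1.000e-01 -1.762e+02] [  40.   25.   -1.   -0.  -64. -126.] 0.04806272116563222
[ 272  178   22   64 1284] (array([651.69482422, 284.59649658]), [22.814517974853516, 70.6419906616211], np.float32(4.356386))
yellow left near pad 196
yellow ctr [482.4 218.6] size [24. 63.] ang -14.0 px [225.3  32.5]
cork [66.8 28.3] (array([489.82183838,  76.76622009]), [40.68572998046875, 41.03899002075195], np.float32(-6.6511436))
cork [412.8  31.2] (array([477.21499634, 388.62039185]), [51.74465560913086, 51.955352783203125], np.float32(0.25550538))
cork [510.3 107.6] (array([536.11547852, 492.83383179]), [57.647945404052734, 89.57427978515625], np.float32(-10.3963375))
```

View pics/w9.png

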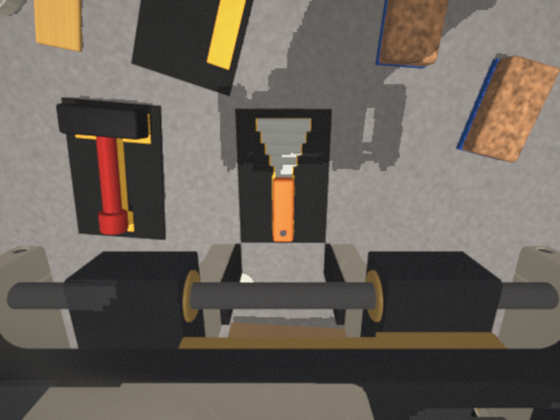

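The scraper lies over its outline: handle (283,210), origin within 2 mm of its place. On to the square: hover at about (0.6135, -0.092), yaw 200.4°.

Emit:
{"api": "jog_arm", "payload": {"deltas": [[[0.1, -0.3, -4.7, 0, 0.04], [0.1, -0.3, -4.7, 0, 0.04], [0.1, -0.3, -4.7, 0, 0.04], [0.1, -0.3, -4.7, 0, 0.04], [0.1, -0.3, -4.7, 0, 0.04], [0.1, -0.3, -4.7, 0, 0.04], [0.1, -0.3, -4.7, 0, 0.05], [0.1, 0, -4.8, 0, 0]]]}}

```text
time_s: 23.1
tcp_pos: [0.6129, -0.093, 0.1645]
eef_rot: [180.0, -0.1, -159.5]
contact_force: [1.3, 0.8, 0.3]
gripper_width: 0.0481
gripper_force: 0.0
```

Emit:
{"api": "jog_arm", "payload": {"deltas": [[[0.1, 0, 0, 0, 0], [0.1, 0, 0, 0, 0]]]}}

```text
time_s: 23.35
tcp_pos: [0.6134, -0.0917, 0.1647]
eef_rot: [180.0, -0.1, -159.6]
contact_force: [-0.1, -0.1, -0.8]
gripper_width: 0.048
gripper_force: 0.0
```

```bash
python3 snap.py w10
```

```text
23.4 [ 0.6136 -0.0911  0.1649] [ 1.800e+02 -1.000e-01 -1.596e+02] [ 10.  18. -11.  -0. -61. -79.] 0.04811095899452975
```

View pics/w10.png

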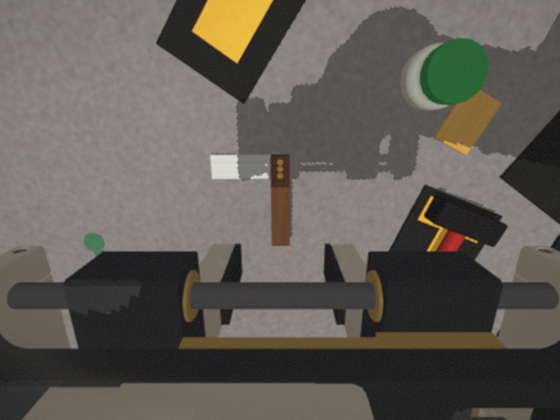

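The square's stock spans (271–290, 154–245), centred between the jaws. Its blade leaves left at rows 154–181.

Run:
```python
from wm import *
c=np.load("pics/w10.npy",allow_pickle=True).item();P=lambda u,v,z=.02:onz(c,u,v,z).round(4)[:2]
I=cv2.imread("pics/w10.png");m=cv2.inRange(cv2.cvtColor(I,cv2.COLOR_BGR2HSV),(0,80,20),(18,255,160))
for v in(170,200,235):
    u=np.flatnonzero(m[v,255:310])+255;print(v,u.min(),u.max(),P((u.min()+u.max())/2,v),P(u.min(),v),P(u.max(),v))
print("ends",P(280,154),P(281,245),"blade",P(211,155,.004),P(211,180,.004),P(270,181,.004))
t=P(280,154);e=P(281,245);d=(t-e);print(np.linalg.norm(d),np.degrees(np.arctan2(d[1],d[0])),(t+e)/2)
```

```text
170 271 288 [ 0.5903 -0.1055] [ 0.5934 -0.1138] [ 0.5872 -0.0972]
200 271 289 [ 0.6204 -0.0939] [ 0.6238 -0.1029] [ 0.6171 -0.0848]
235 272 289 [ 0.6581 -0.0794] [ 0.6614 -0.0883] [ 0.6548 -0.0706]
ends [ 0.5747 -0.1107] [ 0.6692 -0.0747] blade [ 0.6033 -0.1794] [ 0.6296 -0.1717] [ 0.6081 -0.1103]
0.10112492274409908 -159.14554196042167 [ 0.62195 -0.0927 ]
```

Emit:
{"api": "jog_arm", "payload": {"deltas": [[[0.1, 0.1, -0.5, -3, 0.01], [0.1, 0, 0, -5, 0], [0.1, 0, 0, -4.5, 0], [0.1, 0, 0, -2.3, 0], [0.1, 0, 0, -1, 0], [-1, 0, 0, 0, 0], [-1, 0, 0, 0, 0], [-1, 0, 0, 0, 0]]]}}

```text
time_s: 24.4
tcp_pos: [0.6156, -0.0964, 0.009]
eef_rot: [-180.0, 0.1, -159.0]
contact_force: [0.6, 0.7, 0.9]
gripper_width: 0.0241
gripper_force: 0.7
```

Emit:
{"api": "jog_arm", "payload": {"deltas": [[[-1, 0, 0, 0, 0], [-1, 0, 0, 0, 0], [-1, 0, 0, 0, 0], [-1, 0, 0, 0, 0]]]}}

```text
time_s: 24.9
tcp_pos: [0.6155, -0.0963, 0.0088]
eef_rot: [-180.0, 0.1, -159.0]
contact_force: [-1.4, 1.6, 6.5]
gripper_width: 0.0198
gripper_force: 25.0
```

Gripped (19.8 mm). I'll recompute the square pad's centre while lifting.

Emit:
{"api": "jog_arm", "payload": {"deltas": [[[-1, 0, 0, 2.5, 0], [-1, 0, 0, 5, 0], [-1, 0, 0, 4, 0], [-1, 0, 0, 0, 0]]]}}

```text
time_s: 25.4
tcp_pos: [0.617, -0.0966, 0.1265]
eef_rot: [-179.9, 0.4, -159.0]
contact_force: [0.4, -0.1, -1.8]
gripper_width: 0.0198
gripper_force: 25.0
```

Run:
```python
from wm import *
c=cam("top");I=cv2.imread("pics/top0.png")
H=cv2.cvtColor(I,cv2.COLOR_BGR2HSV)
d=cv2.inRange(H,(0,0,0),(180,255,60))|cv2.inRange(H,(15,80,60),(35,255,255))
k=np.zeros_like(d);k[160:242,188:256]=d[160:242,188:256]
n,l,s,cc=cv2.connectedComponentsWithStats(k);k=(l==1+np.argmax(s[1:,4])).astype(np.uint8)
print("pad whole",rect(c,k,.005))
q,m=go(c,I,"yellow",(188,160,256,242),.005)
```

```text
pad whole (array([454.4883728 , 192.68728638]), [97.1792984008789, 147.12974548339844], np.float32(-13.882873))
yellow ctr [454.7 193.4] size [ 89. 104.] ang -13.9 px [214.9 205.5]
```

Emit:
{"api": "jog_arm", "payload": {"deltas": [[[-1, -2, 4, 0, -0.08], [-1, -2, 4, 0, -0.08], [-1, -2, 4, 0, -0.08], [-1, -2, 4, 0, -0.08], [-1, -2, 4, 0, -0.08], [-1, -2, 4, 0, -0.08], [-1, -2, 4, 0, -0.08], [-1, -2.1, 4.3, 0, -0.05]]]}}

```text
time_s: 26.4
tcp_pos: [0.4525, 0.227, 0.1217]
eef_rot: [-179.9, -0.1, 165.9]
contact_force: [1.2, 0.6, -1.4]
gripper_width: 0.0201
gripper_force: 25.0
```

Emit:
{"api": "jog_arm", "payload": {"deltas": [[[-1, 0, 0, 0, 0], [-1, 0, 0, 0, 0]]]}}

```text
time_s: 26.65
tcp_pos: [0.4533, 0.226, 0.122]
eef_rot: [-179.9, -0.1, 166.1]
contact_force: [0.1, -0.8, -1.1]
gripper_width: 0.0197
gripper_force: 25.0
```

```bash
python3 snap.py w11
```

```text
26.7 [0.4536 0.2256 0.1221] [-179.9   -0.   166.1] [  49.   10.  -28.   -0.  -52. -153.] 0.019641691399848168
```

View pics/w11.png

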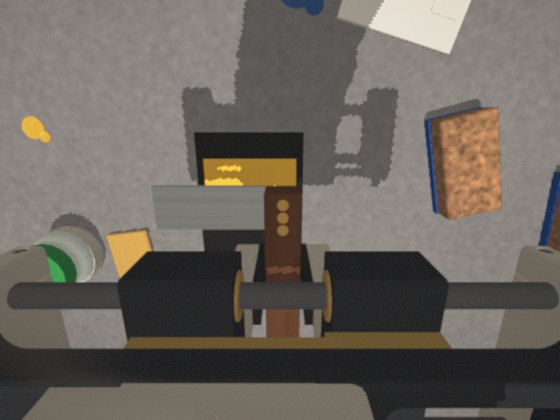

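The square is held over its pad: the pad's front corners are (195,133) and (303,133), the outline's front edge is at row 158, and the sanding block is at (463,163). Checking pad and block from this view.

Run:
```python
from wm import *
c=np.load("pics/w11.npy",allow_pickle=True).item();I=cv2.imread("pics/w11.png");P=lambda u,v,z=.005:onz(c,u,v,z)[:2]
x=np.array([np.cos(np.radians(166.1)),np.sin(np.radians(166.1))]);y=np.array([-x[1],x[0]])
t=r.get_state()["tcp_pos"][:2]
org=t-.0074*x+.010*y
def F(p): d=(p-org)*1000;return np.round([d@x,d@y],1)
print("square-frame: pad corners (want x=75,y=72.5/-27.5)",F(P(195,133)),F(P(303,133)),"yellow front (want x~51,y 66/-21)",F(P(204,158)),F(P(297,158)))
z=.122-.0088+.02
print("stock end top (x=50,y=0/-20)",F(P(264,186,z)),F(P(301,186,z)),"blade tip (50,65),(24,65)",F(P(153,186,z-.016)),F(P(154,228,z-.016)))
for c0,s0,mm in blobs(I,*COL["cork"],800):
    if c0[0]>400 and c0[1]<250: print("cork",c0,rect(c,mm,.03),"top view said 455,391")
```

```text
square-frame: pad corners (want x=75,y=72.5/-27.5) [71.9 70.8] [ 71.9 -27.4] yellow front (want x~51,y 66/-21) [49.3 64.4] [ 49.2 -22.3]
stock end top (x=50,y=0/-20) [52.   0.6] [ 52.  -18.5] blade tip (50,65),(24,65) [48.4 65.1] [22.7 67.9]
cork [467.5 162.6] (array([454.34094238, 386.81570435]), [54.630252838134766, 90.84186553955078], np.float32(-0.38430926)) top view said 455,391
```

Emit:
{"api": "jog_arm", "payload": {"deltas": [[[-1, 0.2, 0, -3, 0], [-1, 0, 0, -4, 0], [-1, 0, 0, -2.2, 0], [-1, 0, 0, -1, 0], [-1, 0, 0, -0.5, 0], [-1, 0, 0, 0, 0], [0.1, 0, 0, 0, 0], [0.1, 0, 0, 0, 0]]]}}

```text
time_s: 27.7
tcp_pos: [0.4563, 0.227, 0.0166]
eef_rot: [179.9, 0.1, 166.1]
contact_force: [-0.0, -0.7, -0.7]
gripper_width: 0.0343
gripper_force: 0.0
```

Emit:
{"api": "jog_arm", "payload": {"deltas": [[[0.1, 0, 0, 0, 0], [0.1, 0, 0, 0, 0], [0.1, 0, 0, 3, 0], [0.1, 0, 0, 4, 0], [0.1, 0, 0, 4, 0], [0.1, 0, 0, 4, 0], [0.6, 0, 0, 0, 0], [0.6, 0, 0, 0, 0]]]}}

```text
time_s: 28.7
tcp_pos: [0.4555, 0.2263, 0.1654]
eef_rot: [180.0, -0.0, 166.1]
contact_force: [-0.8, -0.1, -0.3]
gripper_width: 0.0626
gripper_force: 0.0
```

```bash
python3 snap.py w12
```

```text
28.75 [0.4553 0.226  0.1649] [-1.799e+02 -1.000e-01  1.661e+02] [  49.    8.  -25.   -0.  -57. -152.] 0.06660478651740087
```

View pics/w12.png

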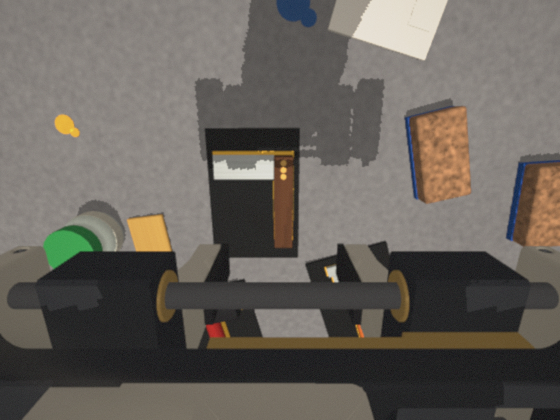

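The square covers its outline, stock (284,200), blade (243,165). Next is the block: hover at (0.455, 0.390) with yaw 180°, then measure.

Emit:
{"api": "jog_arm", "payload": {"deltas": [[[0.7, 0, 4, 0, 0.06], [0.7, 0, 4, 0, 0.06], [0.7, 0, 4, 0, 0.06], [0.7, 0, 4.2, 0, 0.06], [0.7, 0, 0, 0, 0], [0.7, 0, 0, 0, 0]]]}}

```text
time_s: 29.5
tcp_pos: [0.4553, 0.3877, 0.1642]
eef_rot: [-179.9, -0.1, 179.8]
contact_force: [-0.4, -0.1, 0.5]
gripper_width: 0.0746
gripper_force: 0.0
```

```bash
python3 snap.py w13
python3 - <<'E'
from wm import *
c=np.load("pics/w13.npy",allow_pickle=True).item();I=cv2.imread("pics/w13.png")
H=cv2.cvtColor(I,cv2.COLOR_BGR2HSV)
m=cv2.inRange(H,(4,60,50),(20,200,255));m[270:]=0;m=cv2.morphologyEx(m,cv2.MORPH_CLOSE,np.ones((5,5)))
n,l,s,cc=cv2.connectedComponentsWithStats(m)
for i in range(1,n):
    if s[i,4]>400:print(s[i],cc[i].round(),rect(c,(l==i).astype(np.uint8),.03))
print("expected",proj(c,[.455,.39,.03]))
ct=cam("top");i=min(range(1,n),key=lambda j:np.linalg.norm(cc[j]-proj(c,[.455,.39,.03])));print("tri",tri(c,cc[i],ct,(137.7,198.5)))
E
```

```text
29.55 [0.4555 0.3875 0.1647] [-1.799e+02 -1.000e-01  1.798e+02] [  59.   16.  -14.   -0.  -60. -149.] 0.07429705351714835
[  68  135   86  115 3107] [130. 194.] (array([454.47488403, 205.45349121]), [82.72346496582031, 108.57914733886719], np.float32(-13.749007))
[ 264  151   49   86 3945] [288. 193.] (array([453.89923096, 391.1605835 ]), [47.8216438293457, 90.16938018798828], np.float32(-0.34687904))
[  0 185  21  52 871] [  8. 212.] (array([470.38323975, 100.34051514]), [20.689205169677734, 58.353206634521484], np.float32(-15.914669))
[ 364  222   53   48 1519] [392. 242.] (array([511.35690308, 500.08856201]), [49.35614013671875, 53.79452896118164], np.float32(79.90955))
expected [286.63440924 196.40032352]
tri (array([0.45459562, 0.39187727, 0.02261047]), np.float64(0.002241192960887413))
```

Emit:
{"api": "jog_arm", "payload": {"deltas": [[[0.7, -0.1, 0.4, -3, 0], [0.7, 0, 0, -5, 0], [0.7, 0, 0, -4, 0], [0.7, 0, 0, -2.2, 0], [0.7, 0, 0, -1, 0], [-1, 0, 0, 0, 0], [-1, 0, 0, 0, 0], [-1, 0, 0, 0, 0]]]}}

```text
time_s: 30.55
tcp_pos: [0.4553, 0.393, 0.0149]
eef_rot: [179.9, 0.1, 179.8]
contact_force: [1.0, 0.1, 0.2]
gripper_width: 0.0499
gripper_force: 0.0
```

Emit:
{"api": "jog_arm", "payload": {"deltas": [[[-1, 0, 0, 0, 0], [-1, 0, 0, 0, 0], [-1, 0, 0, 0, 0], [-1, 0, 0, 0, 0]]]}}

```text
time_s: 31.05
tcp_pos: [0.4552, 0.393, 0.0148]
eef_rot: [179.9, 0.1, 179.8]
contact_force: [-0.6, -1.7, 7.6]
gripper_width: 0.0475
gripper_force: 25.0
```

Gripped (47.5 mm). I'll carry it high, detouring outside the jar, to the block pad at (0.457, -0.1935), yaw 166.6°.

Emit:
{"api": "jog_arm", "payload": {"deltas": [[[-1, 0, 0, 3, 0], [-1, 0, 0, 6, 0], [-1, 0, -2, 5, 0], [-1, 2, -5, 0, -0.02], [-1, 2, -5, 0, -0.02], [-1, 2, -5, 0, -0.02], [-1, 1, -5, 0, -0.02], [-1, 0, -5, 0, -0.02]]]}}

```text
time_s: 32.05
tcp_pos: [0.5251, 0.1208, 0.1536]
eef_rot: [-180.0, -0.0, 174.0]
contact_force: [1.1, -0.2, -0.4]
gripper_width: 0.0475
gripper_force: 25.0
```

Emit:
{"api": "jog_arm", "payload": {"deltas": [[[-1, 0, -5, 0, -0.02], [-1, 0, -5, 0, -0.02], [-1, 0, -5, 0, -0.02], [-1, -1.4, -5, 0, -0.02], [-1, -1.8, -5, 0, -0.02], [-1, -1.8, -5, 0, -0.02], [-1, -1.7, -1.7, 0, -0.02], [-1, 0, 0, 0, 0]]]}}

```text
time_s: 33.05
tcp_pos: [0.4564, -0.1953, 0.1537]
eef_rot: [180.0, -0.0, 165.9]
contact_force: [0.3, 0.8, -1.7]
gripper_width: 0.0475
gripper_force: 25.0
```

Emit:
{"api": "jog_arm", "payload": {"deltas": [[[-1, 0, 0, -4, 0], [-1, 0, 0, -1, 0], [-1, 0, 0, 0, 0]]]}}

```text
time_s: 33.42
tcp_pos: [0.4579, -0.194, 0.1036]
eef_rot: [-180.0, -0.1, 166.1]
contact_force: [0.7, -0.4, -1.2]
gripper_width: 0.0473
gripper_force: 25.0
```

```bash
python3 snap.py w14
python3 - <<'E'
from wm import *
c=np.load("pics/w14.npy",allow_pickle=True).item();I=cv2.imread("pics/w14.png")
H=cv2.cvtColor(I,cv2.COLOR_BGR2HSV)
for nm,lo,hi in(("yellow",(21,120,90),(32,255,255)),("cork",(4,60,50),(19,200,255)),("black",(0,0,0),(180,255,45))):
    m=cv2.inRange(H,lo,hi);m[245:]=0;m=cv2.morphologyEx(m,cv2.MORPH_OPEN,np.ones((3,3)))
    n,l,s,cc=cv2.connectedComponentsWithStats(m)
    for i in range(1,n):
        if s[i,4]>150 and 150<cc[i][0]<420:
            k=(l==i).astype(np.uint8);u=np.flatnonzero(k.any(0));v=np.flatnonzero(k.any(1));print(nm,s[i]); top=v.min()
            f=np.flatnonzero(k[top+3]);z=.005 if nm!="cork" else None
            if z: print("  front row",top,"from",onz(c,f.min(),top+1,z).round(4),"to",onz(c,f.max(),top+1,z).round(4))
x=np.array([np.cos(np.radians(166.6)),np.sin(np.radians(166.6))]);print("expected pad front mid",np.array([.457,-.1935])+.075*x,proj(c,[*(np.array([.457,-.1935])+.075*x),.005]))
E
```

```text
33.475 [ 0.4585 -0.1942  0.1043] [-180.     0.   166.1] [  -0.   11.  -31.    0.  -49. -104.] 0.04758952944582962
cork [ 236  181   95   64 5868]
black [ 225  121  117   85 5410]
  front row 121 from [ 0.374  -0.2245  0.005 ] to [ 0.3975 -0.1299  0.005 ]
expected pad front mid [ 0.38404181 -0.17611891] [283.74292016 119.60706997]
```

View pics/w14.png

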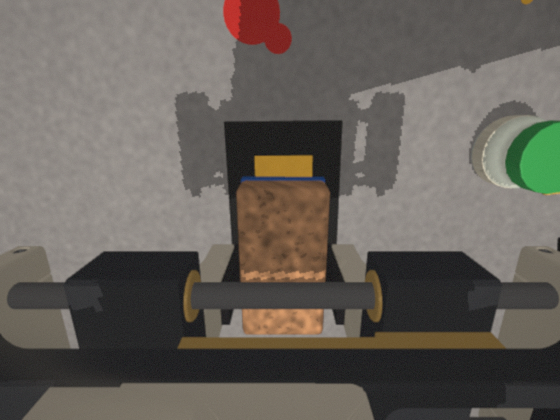

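The block hangs centred over its pad: block (283,230), pad front (225–342, row 121), angles equal. I'll lower, release and lift clear.

Emit:
{"api": "jog_arm", "payload": {"deltas": [[[-1, 0, 0, -3, 0], [-1, 0, 0, -3, 0], [-1, 0, 0, -1.5, 0], [-1, 0, 0, -0.8, 0], [-1, 0, 0, 0, 0], [0.7, 0, 0, 0, 0], [0.7, 0, 0, 0, 0], [0.7, 0, 0, 0, 0]]]}}

```text
time_s: 34.48
tcp_pos: [0.4582, -0.1946, 0.0213]
eef_rot: [180.0, 0.1, 166.1]
contact_force: [-0.3, 0.2, 0.4]
gripper_width: 0.0717
gripper_force: 0.0
```

Emit:
{"api": "jog_arm", "payload": {"deltas": [[[0.7, 0, 0, 0, 0], [0.7, 0, 0, 4, 0], [0.7, 0, 0, 5, 0], [0.7, 0, 0, 5, 0], [0.7, 0, -3, 4, 0], [0.7, 0, -5, 0, 0], [0.7, 0, -5, 0, 0], [0.7, 0, -5, 0, 0]]]}}

```text
time_s: 35.48
tcp_pos: [0.4577, -0.376, 0.201]
eef_rot: [180.0, 0.0, 166.1]
contact_force: [0.4, 0.8, 1.0]
gripper_width: 0.0745
gripper_force: 0.0
```

Emit:
{"api": "jog_arm", "payload": {"deltas": [[[0.7, 0, -5, 0, 0], [0.7, 0, -5, 0, 0], [0.7, 0, 0, 0, 0], [0.7, 0, 0, 0, 0]]]}}

```text
time_s: 35.98
tcp_pos: [0.4574, -0.4744, 0.2002]
eef_rot: [180.0, -0.1, 166.0]
contact_force: [0.5, -0.1, 0.8]
gripper_width: 0.0747
gripper_force: 0.0
```

Run:
```python
from wm import *
c=cam("top");I=r.capture("top");cv2.imwrite("pics/topf.png",I);print(r.get_state()["time_s"],r.get_state()["tcp_pos"])
def t(name,col,roi,z,rng=None):
    try:
        b=max(blobs(I,*(rng or COL[col]),30,roi),key=lambda b:b[1]);q=rect(c,b[2],z);print(name,q[0].round(1),np.round(q[1]),round(float(q[2]),1))
    except ValueError: print(name,"not seen")
t("mallet red","red",(235,95,290,170),.019);t("scraper","orange",(160,95,212,170),.025)
t("square","brown",(190,165,250,240),.025);t("block","cork",(350,165,410,240),.035)
t("jar",0,(280,180,325,225),.055,((50,120,90),(75,255,255)))
S=r.capture("scene");b=max(blobs(S,(50,120,90),(75,255,255),40,(240,180,300,240)),key=lambda b:b[1]);print("jar scene",b[0],"was 268.5,206")
cs=cam("scene");b=max(blobs(S,*COL["cork"],40,(180,160,250,220)),key=lambda b:b[1]);bt=max(blobs(I,*COL["cork"],40,(350,165,410,240)),key=lambda b:b[1]);print("block tri",tri(c,bt[0],cs,b[0]))
```

```text
36.025 [ 0.45768043 -0.47397775  0.20056717]
mallet red [639.6 101.9] [ 24. 101.] 0.7
scraper [652.  283.3] [24. 69.] 1.3
square [465.3 223. ] [ 23. 100.] -13.9
block [ 456.5 -190.4] [56. 97.] -13.5
jar [454.2   5. ] [45. 47.] -89.4
jar scene [268.6 206. ] was 268.5,206
block tri (array([ 0.45737901, -0.19283305,  0.02390229]), np.float64(0.0014492525341605715))
```

All four tools measure within about 4 mm of their places, the jar hasn't moved, and the arm is clear. Handing in.

```bash
python3 -c "
from plant import r
print(r.close_job())"
```

```text
the job is handed in; nothing more can be done
None
```

The mallet, scraper, square and block each lie on their own pad, turned like the outlines and by my last measurement within about 4 mm of their places; the jar was not moved, and the job was handed in at 36 s without a verdict coming back.

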